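# Finish the gift board: seat the salt jar and snap its cap on

### The job

First stand the square blue-and-white salt jar in the empty square recess of the wooden gift board, pressed all the way down. Then put the orange snap cap on the jar's neck and press straight down until it clicks, and carry on through the click until the cap sits hard on the jar's shoulder; finish while still holding the cap pressed firmly down, without letting go. Leave the other goods on the board and the counter where they are.

Things in the scene. Friction and masses are not known exactly. Their poses are not given: they have to be found in the camera images.
- board: Wooden gift board lying fixed on the counter, 120 mm (its x) by 220 mm (its y), 20 mm thick; origin at the centre of its underside, z up. It has a square recess (centre 52 mm along its +y) with a blue-lined floor and a round one (52 mm along -y), which is occupied.
- recess (a point): Centre of the FLOOR of the board's empty square recess, 12 mm below the board's top face (so 8 mm above the counter). The recess is 53 mm square with its sides along the board's x and y, its rim chamfered 1.5 mm; axes as the board's.
- jar: Square blue-and-white ceramic salt jar, 50 x 50 mm in plan, body 50 mm tall, about 0.3 to 0.4 kg, with a white round neck (snap stud) 20 mm tall on top, 70 mm in all; it can be taken by two opposite faces. Origin at the centre of its underside, x and y square to its faces, z up. It starts upright on the counter, turned at random.
- jar_foot (a point): Centre of the jar's underside, axes as the jar's.
- jar_shoulder (a point): Centre of the jar's flat square shoulder at the root of the neck, 50 mm above its underside, axes as the jar's; the cap's foot comes to rest on it. The neck is 19 mm across, 20 mm tall, tapering to 10 mm across in its top 6 mm. Four sprung steel beads stand 3.5 mm out of it, 8 mm above the shoulder.
- cap: Orange round snap cap, 36 mm across, 40 mm tall, 40 g, standing on the counter with its open mouth down. Origin at the centre of its mouth (underside), z up; any turn about z fits. When gripped, keep the fingertips at least 5 mm above its foot, or they meet the jar's shoulder first.
- cap_mouth (a point): Centre of the cap's mouth, its lowest face. The bore is 22 mm wide at a lip 3 mm high there, 28 mm above it, 22 mm deep. Going on, the lip meets the beads 12 mm above the seated height, resistance rises to 6 to 10 N, then the beads slip past (click, force drops) and the last 5 mm or so go with little resistance until the foot stands hard on the jar's shoulder.
- cap_top (a point): Centre of the cap's flat top, 40 mm above the mouth.
- honey_jar: Amber glass round jar with a brass lid, 50 mm across, 55 mm tall, already standing in the board's round recess (43 mm of it shows above the board). A bystander: leave it.
- terminal: Grey card-payment terminal lying on the counter, 170 x 78 mm, 40 mm tall. A bystander: leave it.
- calculator: Flat black calculator, 130 x 80 mm, 14 mm thick. A bystander: leave it.
- oil_bottle: Green glass bottle, 56 mm across, 190 mm tall, upright. A bystander: leave it.
- spool: White-and-red ribbon spool lying flat, 64 mm across, 32 mm tall. A bystander: leave it.
- knife: Spreading spatula with a wooden handle, 170 mm long, lying on the counter. A bystander: leave it.

How it is judged:
On the way, in this order (a step that is already met when the one before it is completed fails the run):
1. the jar stands fully down in the square recess (z of jar_foot in the frame of recess below 0.002 m and horizontal distance between jar_foot and recess below 0.004 m and angle between jar_foot's own z axis and vertical below 0.05 rad), for 0.2 s.
2. the cap is through the click, down on the jar's shoulder, with the jar in its recess (all of step 1 and z of cap_mouth in the frame of jar_shoulder between -0.002 and 0.002 m and horizontal distance between cap_mouth and jar_shoulder below 0.004 m and angle between the z axis of cap_mouth and the z axis of jar_shoulder, either way round below 0.08 rad), for 0.2 s.
At the end, for the whole second after the job is handed in: Jar foot within 2 mm (height) and 4 mm (sideways) of the recess floor centre, tilt under 0.05 rad; cap mouth within 2 mm (height), 4 mm (sideways), 0.08 rad of the jar shoulder; fingers still on the cap, pressing it on the jar with over 4 N for the last second (all of step 2 and contact force between cap and jar above 4 N and contact force between the fingers and cap above 1 N); the arm keeps its last pose, push and grip.
It fails at once if another thing on the counter or the board is moved by more than 30 mm (distance of any of honey_jar, terminal, calculator, oil_bottle, spool, knife from where it was at the start of the episode above 0.03 m).
It also fails if it takes over 54 s, if anything falls off the work surface, if the arm or the gripper's body presses on something with over 40 N, if the wrist force passes 120 N, or if a joint passes its speed limit or range.

### The arm

A 6-joint arm with a two-finger parallel gripper is mounted at the origin on the work surface. World frame = base frame: x ahead of the robot, y to its left, z up, the work surface at z = 0. Lengths are in m, angles in rad, forces in N, time in s.
With the tool pointing down it reaches from about 0.375 to 0.975 m from the base axis. Payload 3.8 kg.
Tool frame: the origin (TCP) lies at the very end of the fingers, on their centre line; the grasp point (between the pads) lies 19 mm behind it; z points along the fingers, y is the line along which they close (so a half turn about z gives the same grasp; the last joint's range is limited). The gripper opens to 85 mm and grips with 20 to 120 N. Pads are 22 mm wide; open, the fingers measure 114 mm over their backs; the gripper's body (76 mm by 85 mm) begins 54 mm behind the grasp point. The pads swing forward as they close: fully open they stand 13 mm farther back than shut.
Start: joints at [-1.2, 0.264, 1.604, -0, 1.274, -0.037], TCP at [0.268, -0.62, 0.231] pointing down, gripper open.
Joint ranges: [-2.63, 2.63], [-0.94, 2.18], [0.31, 2.57], [-1.31, 4.45], [0, 2.66], [-2.55, 2.55]. Speed limits (rad/s): [2.57, 2.57, 3.14, 3.14, 3.14, 3.14].

### API

Orientations are given as a rotation vector (axis times angle).
In Python, from workcell import read_state, read_camera, calibration, finish_job gives the robot as it stands.
- The arm moves only by the tool step_arm, never from a script. Its argument "commands" is a list of rows, each an object of numbers: "fingers": the gripper's target within -1 to 1 (shut at 1, half-way at 0, fully open at -1); "dx", "dy", "dz": the shift along the tool's x, y, z in m; "roll": the turn about the tool's z in degrees. In form: [{"fingers": .., "dx": .., "dy": .., "dz": .., "roll": ..}, ...]. A call has 1 to 8 rows; each row is the pose to reach, as a shift and turn from the pose commanded when the call began, along the tool's axes at that moment; what a row does not reach only later rows make up. A row lasts 1/8 s, in which the tool goes at most 62.5 mm and 10.7 degrees, less where a joint would pass 70% of its speed; a pose out of reach is approached as far as the arm can. A call with a gripper value outside its range is refused whole. The fingers move at their own pace and stop on an object; "squeeze" is the grip in N (left out, the last holds). Time passes only in rows, so rows that repeat a pose let the fingers close. It gives the time, the measured TCP pose, the force, the opening and the grip force at its end, in the units of the state.
- read_state(): the state, without advancing time (a new reading comes with each control period).
- read_camera(name): name is "scene" or "top" or "wrist"; returns (picture, depth): 420x560x3 uint8, blue, green, red; 420x560 float32, m along the optical axis (not along the pixel's ray), 0 where there is no reading.
- calibration(name): a dict with "intrinsics" (3x3 intrinsics, pixels), "world_to_cam" (4x4, takes a point from world to camera coordinates). Camera axes: x right, y up, looking along -z (the intrinsics and any distortion apply to the point x, -y, -z); pixel columns grow to the right and rows downward; lengths in m; the calibration is good to about 2 mm. The wrist camera is an equidistant fisheye: a pixel r from the principal point sees the ray r / f radians off the axis. A picture is of the moment at which its call begins: read the wrist's pose just before it. calibration takes no time and is no camera call; for the wrist camera it gives the pose at the moment of the call.
- finish_job(): hands the job in; it is judged then, once.
The state is a dict: "time": time; "q": joint angles; "joint_vel": joint speeds; "joint_torque": joint torques, N m; "tool_pos": TCP position; "tcp_rot": TCP orientation; "wrist_force": force on the tool from outside, world axes, zero at the start; "torque": the same for the moment, N m; "width": opening from 0.0 (shut) to 1.0 (fully open); "grip_force": force on a finger pad.
Only numpy, scipy, OpenCV 4.12 (cv2) and the standard library are available. Lean on these libraries where they do the work, as an engineer would, in place of code of your own. Each camera call takes 0.05 s, during which the arm holds its last target. There are 200 camera calls.

## Working session

There is one attempt and no reset: what is moved stays moved. The work goes in short steps, Python scripts to look and compute and a tool call to move; the robot and the scene stay as the last step left them, time stands still between calls to the robot, and variables do not carry over. Pictures are saved under pics/ and viewed, at most 12 in all, crops included, and the job is handed in when it is done.

Besides the shell and the picture viewer there is one more tool, called after ">>>" in YAML: its name, and indented under it one key for each argument. step_arm: Moves the arm, as the interface text tells. Its arguments: {"type":"object","properties":{"commands":{"type":"array","items":{"type":"object","properties":{"fingers":{"type":"number"},"dx":{"type":"number"},"dy":{"type":"number"},"dz":{"type":"number"},"roll":{"type":"number"}}}},"squeeze":{"type":"number"}},"required":["commands"]}

```bash
mkdir -p pics
python3 - <<'E'
from workcell import *
import cv2,numpy as np
s=read_state();print(s)
for n in("top","scene"):
    p,d=read_camera(n);cv2.imwrite(f"pics/{n}0.png",p);np.save(f"{n}_d.npy",d);print(n,calibration(n))
E
```

```text
{'time': 0.0, 'q': array([-1.19990460e+00,  2.64728218e-01,  1.60537720e+00,  4.51040333e-05,
        1.27368325e+00, -3.68887766e-02]), 'joint_vel': array([-0.00011861, -0.00054556, -0.00154182, -0.00034574,  0.00146823,
       -0.00112454]), 'joint_torque': array([ 1.38074720e-03, -5.15103471e+01, -3.67312825e+01, -1.22977403e-04,
        1.28160033e-02,  3.08977940e-05]), 'tool_pos': array([ 0.26744249, -0.61896722,  0.22997709]), 'tcp_rot': array([-3.07439516e+00, -6.35651031e-01,  5.06266046e-04]), 'wrist_force': array([-0.65344386,  0.01664254,  0.48196103]), 'torque': array([0.06253655, 0.01076035, 0.00619063]), 'grip_force': 0.0, 'width': 0.9987704299045577}
top {'intrinsics': array([[521.65988072,   0.        , 274.63014028],
       [  0.        , 521.65988072, 202.5867524 ],
       [  0.        ,   0.        ,   1.        ]]), 'world_to_cam': array([[ 1.86492807e-03, -9.99991643e-01, -3.63826074e-03,
         5.58208807e-03],
       [ 9.86142146e-01,  1.23551437e-03,  1.65897985e-01,
        -5.01284935e-01],
       [-1.65892103e-01, -3.89723007e-03,  9.86136208e-01,
        -1.59768255e+00],
       [ 0.00000000e+00,  0.00000000e+00,  0.00000000e+00,
         1.00000000e+00]])}
scene {'intrinsics': array([[414.41300597,   0.        , 280.90023051],
       [  0.        , 414.41300597, 207.91728952],
       [  0.        ,   0.        ,   1.        ]]), 'world_to_cam': array([[ 0.79610322,  0.60468287,  0.02404765, -0.40458209],
       [-0.36261736,  0.44484114,  0.81891697,  0.13521492],
       [ 0.48448768, -0.66066254,  0.57340797, -1.38694105],
       [ 0.        ,  0.        ,  0.        ,  1.        ]])}
```

View pics/top0.png

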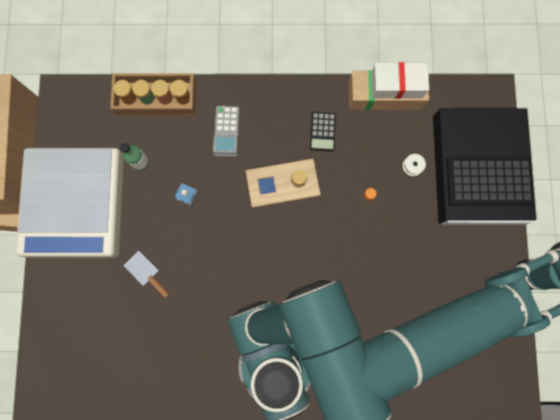

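View pics/scene0.png

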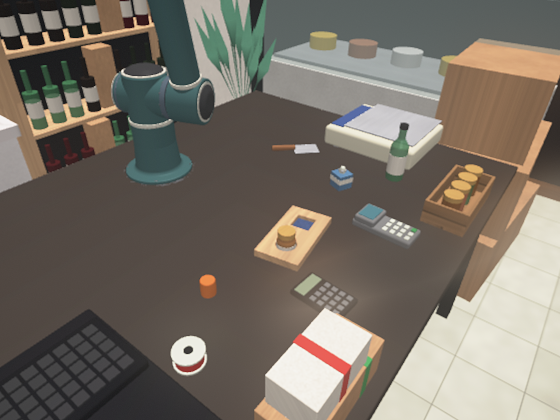

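The top view shows the jar at about (186,194), cap (371,194), board centre (283,183) with the blue recess at (267,185). The scene view agrees, with the jar at (342,178), cap (208,287) and recess (303,223).

```bash
cat > h.py <<'E'
import cv2,numpy as np
from workcell import *
def ray(cal,uv):
    K,T=cal["intrinsics"],cal["world_to_cam"]
    x=(uv[0]-K[0,2])/K[0,0];y=(uv[1]-K[1,2])/K[1,1]
    R=T[:3,:3];o=-R.T@T[:3,3];return o,R.T@np.array([x,-y,-1.])
def wray(cal,uv):
    K,T=cal["intrinsics"],cal["world_to_cam"]
    a=np.array([(uv[0]-K[0,2])/K[0,0],(uv[1]-K[1,2])/K[1,1]]);r=np.hypot(*a)
    s=np.sin(r)/r if r>1e-9 else 1.
    R=T[:3,:3];o=-R.T@T[:3,3];return o,R.T@np.array([a[0]*s,-a[1]*s,-np.cos(r)])
def plane(rf,cal,uv,z):
    o,d=rf(cal,uv);return o+d*(z-o[2])/d[2]
def blobs(p,lo,hi,box=None,n=1):
    m=cv2.inRange(cv2.cvtColor(p,cv2.COLOR_BGR2HSV),lo,hi)
    if box:
        k=np.zeros_like(m);x0,y0,x1,y1=box;k[y0:y1,x0:x1]=255;m&=k
    c,_=cv2.findContours(m,cv2.RETR_EXTERNAL,cv2.CHAIN_APPROX_NONE)
    return sorted(c,key=cv2.contourArea)[::-1][:n]
def cen(c):
    m=cv2.moments(c);return np.array([m["m10"],m["m01"]])/m["m00"]
E
python3 - <<'E'
from h import *
p=cv2.imread("pics/top0.png");c=calibration("top")
def rep(nm,lo,hi,box,z):
    b=blobs(p,lo,hi,box)[0]
    w=np.array([plane(ray,c,q[0],z)[:2] for q in b],np.float32)
    r=cv2.minAreaRect(w);print(nm,cv2.contourArea(b),"cen",plane(ray,c,cen(b),z).round(4),"rect",np.round(r[0],4),np.round(r[1],4),r[2])
rep("cap",(3,120,100),(18,255,255),(355,180,390,210),.04)
rep("jar",(95,60,50),(125,255,255),(170,180,205,210),.05)
rep("rec",(100,80,30),(130,255,255),(250,170,290,200),.008)
rep("board",(8,40,90),(30,255,255),(235,150,330,215),.02)
E
```

```text
cap 127.5 cen [ 0.5304 -0.2931  0.04  ] rect [ 0.5301 -0.2931] [0.0392 0.0434] 62.6888427734375
jar 245.5 cen [0.5303 0.2886 0.05  ] rect [0.53   0.2885] [0.0529 0.0529] 66.72789764404297
rec 159.0 cen [0.5637 0.033  0.008 ] rect [0.5636 0.033 ] [0.0438 0.0444] 11.222477912902832
board 2819.5 cen [ 0.5699 -0.0186  0.02  ] rect [ 0.5706 -0.0188] [0.1326 0.232 ] 10.213041305541992
```

```bash
cat >> h.py <<'E'
from scipy.spatial.transform import Rotation as Ro
def go(x,y,z,yaw):
    s=read_state();R=Ro.from_rotvec(s["tcp_rot"]).as_matrix()
    d=R.T@(np.array([x,y,z])-s["tool_pos"]);y0=np.degrees(np.arctan2(R[1,0],R[0,0]))
    print("t",round(s["time"],2),"pos",s["tool_pos"].round(4),"yaw",y0.round(2),"tilt",(R[:2,2]*57.3).round(2),"F",s["wrist_force"].round(1),"| d",d.round(4),"roll",round(-((yaw-y0+180)%360-180),2))
E
python3 -c "
from h import *
go(.5615,.0325,.23,66.7)"
```

```text
t 0.1 pos [ 0.2674 -0.619   0.2301] yaw 23.36 tilt [-0.04  0.11] F [1.1 0.1 0.2] | d [ 0.5283 -0.4815  0.0011] roll -43.34
```

>>> step_arm:
  commands:
    - {"dx":0.36,"dy":-0.33,"dz":0,"roll":-43,"fingers":-1}
    - {"dx":0.36,"dy":-0.33,"dz":0,"roll":-43,"fingers":-1}
    - {"dx":0.36,"dy":-0.33,"dz":0,"roll":-43,"fingers":-1}
    - {"dx":0.36,"dy":-0.33,"dz":0,"roll":-43,"fingers":-1}
    - {"dx":0.36,"dy":-0.33,"dz":0,"roll":-43,"fingers":-1}
    - {"dx":0.528,"dy":-0.48,"dz":0,"roll":-43,"fingers":-1}
    - {"dx":0.528,"dy":-0.48,"dz":0,"roll":-43,"fingers":-1}
    - {"dx":0.528,"dy":-0.48,"dz":0,"roll":-43,"fingers":-1}

```text
time: 1.1
tool_pos: [0.4735, -0.1619, 0.2311]
tcp_rot: [2.629, 1.719, 0.0]
wrist_force: [0.5, 0.1, -0.8]
width: 1.0
grip_force: 0.0
```

```bash
python3 -c "
from h import *
go(.5615,.0325,.23,66.7)"
```

```text
t 1.1 pos [ 0.4735 -0.1619  0.2311] yaw 66.35 tilt [ 0. -0.] F [ 0.5  0.1 -0.8] | d [0.2133 0.0026 0.0011] roll -0.35
```

>>> step_arm:
  commands:
    - {"dx":0.213,"dy":0.0,"fingers":-1}
    - {"dx":0.213,"dy":0.0,"fingers":-1}
    - {"dx":0.213,"dy":0.0,"fingers":-1}
    - {"dx":0.213,"dy":0.0,"fingers":-1}
    - {"dx":0.213,"dy":0.0,"fingers":-1}
    - {"dx":0.213,"dy":0.0,"fingers":-1}

```text
invalid input
```

```bash
python3 -c "
from h import *
go(.53,.2885,.23,66.7)
c=calibration('wrist');p,d=read_camera('wrist');cv2.imwrite('pics/w1.png',p);np.save('w1d.npy',d);np.save('w1c.npy',c,allow_pickle=True);print(c)"
```

```text
t 1.1 pos [ 0.4735 -0.1619  0.2311] yaw 66.35 tilt [ 0. -0.] F [ 0.5  0.1 -0.8] | d [ 0.4352 -0.1289  0.0011] roll -0.35
{'intrinsics': array([[325.1922621 ,   0.        , 284.46613773],
       [  0.        , 325.1922621 , 212.41249439],
       [  0.        ,   0.        ,   1.        ]]), 'world_to_cam': array([[ 9.15996774e-01, -4.01185227e-01, -5.68822641e-04,
        -4.98183463e-01],
       [ 3.83878293e-01,  8.76891319e-01, -2.89307917e-01,
        -1.62478998e-03],
       [ 1.16564858e-01,  2.64786760e-01,  9.57235919e-01,
        -3.92453840e-01],
       [ 0.00000000e+00,  0.00000000e+00,  0.00000000e+00,
         1.00000000e+00]])}
```

View pics/w1.png

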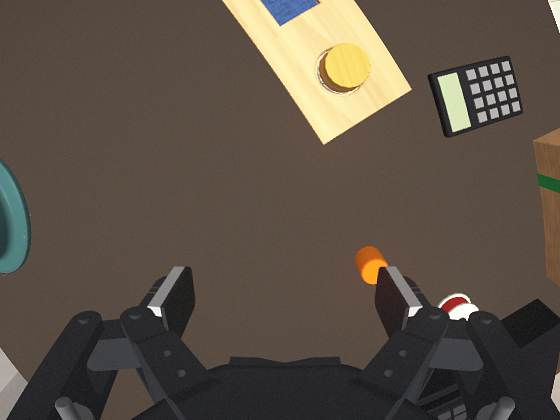

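The wrist view shows the cap at (371,265), with the recess (290,8) cut off at the top. The move call needs all the fields filled in, so I'll resend it and look again.

>>> step_arm:
  commands:
    - {"dx":0.14,"dy":0.0,"dz":0.0,"roll":0.0,"fingers":-1}
    - {"dx":0.14,"dy":0.0,"dz":0.0,"roll":0.0,"fingers":-1}
    - {"dx":0.14,"dy":0.0,"dz":0.0,"roll":0.0,"fingers":-1}
    - {"dx":0.14,"dy":0.0,"dz":0.0,"roll":0.0,"fingers":-1}
    - {"dx":0.14,"dy":0.0,"dz":0.0,"roll":0.0,"fingers":-1}

```text
time: 1.78
tool_pos: [0.5288, -0.0369, 0.231]
tcp_rot: [2.63, 1.718, -0.002]
wrist_force: [0.5, -0.2, 0.2]
width: 0.998
grip_force: 0.0
```

Run:
```python
from h import *
go(.53,.2885,.23,66.7)
c=calibration('wrist');p,d=read_camera('wrist');cv2.imwrite('pics/w2.png',p)
for b in blobs(p,(100,80,30),(125,255,255),n=4):
    if cv2.contourArea(b)<100: continue
    print(cv2.contourArea(b),cen(b))
    for z in(.008,.05):
        w=np.array([plane(wray,c,q[0],z)[:2] for q in b],np.float32);r=cv2.minAreaRect(w);print(z,np.round(r[0],4),np.round(r[1],4),r[2])
# honey + board
b=blobs(p,(8,60,120),(30,255,255))[0]
w=np.array([plane(wray,c,q[0],.02)[:2] for q in b],np.float32);print(cv2.minAreaRect(w))
```

```text
t 1.77 pos [ 0.5288 -0.0369  0.231 ] yaw 66.31 tilt [-0.05 -0.04] F [ 0.5 -0.2  0.2] | d [ 0.2985 -0.1297  0.0008] roll -0.39
2060.5 [285.97411631 114.89193561]
0.008 [0.5602 0.0319] [0.0525 0.0523] 10.25210189819336
0.05 [0.5599 0.0318] [0.0465 0.0463] 10.252106666564941
((0.5692893862724304, -0.019690699875354767), (0.12205533683300018, 0.22249244153499603), 10.219435691833496)
```

View pics/w2.png

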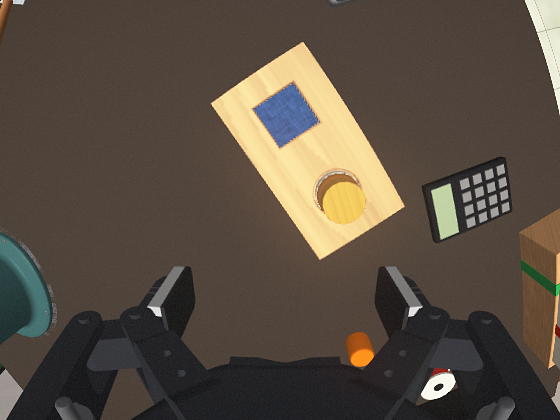

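The wrist view shows the whole board, with the recess at (286,115) and square. Its centre (0.560, 0.032) agrees with the board outline. Next is the jar.

>>> step_arm:
  commands:
    - {"dx":0.24,"dy":-0.13,"dz":0.0,"roll":0.0,"fingers":-1}
    - {"dx":0.24,"dy":-0.13,"dz":0.0,"roll":0.0,"fingers":-1}
    - {"dx":0.24,"dy":-0.13,"dz":0.0,"roll":0.0,"fingers":-1}
    - {"dx":0.24,"dy":-0.13,"dz":0.0,"roll":0.0,"fingers":-1}
    - {"dx":0.24,"dy":-0.13,"dz":0.0,"roll":0.0,"fingers":-1}
    - {"dx":0.24,"dy":-0.13,"dz":0.0,"roll":0.0,"fingers":-1}
    - {"dx":0.24,"dy":-0.13,"dz":0.0,"roll":0.0,"fingers":-1}

```text
time: 2.7
tool_pos: [0.5068, 0.2347, 0.2312]
tcp_rot: [2.63, 1.717, -0.001]
wrist_force: [0.4, -0.6, 0.2]
width: 0.998
grip_force: 0.0
```

Run:
```python
from h import *
go(.53,.2885,.1,66.7)
c=calibration('wrist');p,d=read_camera('wrist');cv2.imwrite('pics/w3.png',p)
np.savez('w3.npz',**c)
for b in blobs(p,(95,60,30),(125,255,255),n=4):
    if cv2.contourArea(b)<100: continue
    print(cv2.contourArea(b),cen(b),cv2.boundingRect(b))
    for z in(0,.05):
        w=np.array([plane(wray,c,q[0],z)[:2] for q in b],np.float32);r=cv2.minAreaRect(w);print(z,np.round(r[0],4),np.round(r[1],4),r[2])
```

```text
t 2.7 pos [0.5068 0.2347 0.2312] yaw 66.28 tilt [-0.01 -0.05] F [ 0.4 -0.6  0.2] | d [ 0.0587 -0.0005  0.1312] roll -0.42
2418.5 [283.77754807 132.90434843] (259, 108, 51, 51)
0 [0.5277 0.2853] [0.058  0.0578] 66.89911651611328
0.05 [0.5288 0.2876] [0.0502 0.0501] 66.89913177490234
504.5 [47.12124215  8.7086224 ] (32, 0, 40, 27)
0 [0.3026 0.5993] [0.0401 0.083 ] 49.68101119995117
0.05 [0.3337 0.5597] [0.0348 0.0719] 49.681034088134766
283.5 [369.89888301 307.60376249] (359, 292, 21, 31)
0 [0.5472 0.0195] [0.0262 0.0466] 5.823394298553467
0.05 [0.5458 0.0572] [0.0227 0.0404] 5.823358058929443
```

View pics/w3.png

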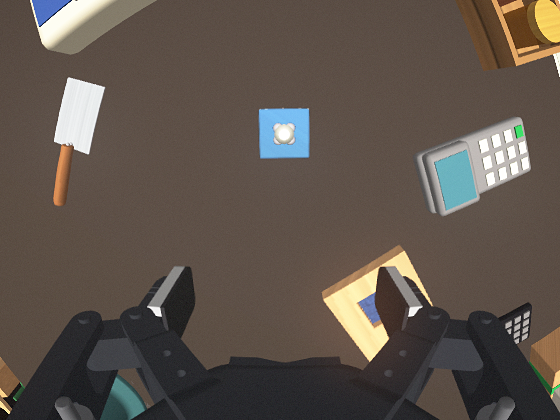

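The jar sits at (284,133) and measures 50.1 mm square at shoulder height, yaw 66.9°. I'll take it.

>>> step_arm:
  commands:
    - {"dx":0.0573,"dy":-0.001,"dz":0.05,"roll":-0.6,"fingers":-1}
    - {"dx":0.0573,"dy":-0.001,"dz":0.1,"roll":-0.6,"fingers":-1}
    - {"dx":0.0573,"dy":-0.001,"dz":0.15,"roll":-0.6,"fingers":-1}
    - {"dx":0.0573,"dy":-0.001,"dz":0.2,"roll":-0.6,"fingers":-1}
    - {"dx":0.0573,"dy":-0.001,"dz":0.215,"roll":-0.6,"fingers":-1}
    - {"dx":0.0573,"dy":-0.001,"dz":0.215,"roll":-0.6,"fingers":-1}
    - {"dx":0.0573,"dy":-0.001,"dz":0.215,"roll":-0.6,"fingers":1}
    - {"dx":0.0573,"dy":-0.001,"dz":0.215,"roll":-0.6,"fingers":1}
  squeeze: 60

```text
time: 3.75
tool_pos: [0.5306, 0.2901, 0.0189]
tcp_rot: [2.62, 1.733, 0.007]
wrist_force: [-0.5, -0.1, 0.4]
width: 0.606
grip_force: 0.0
```

>>> step_arm:
  commands:
    - {"dx":0,"dy":0,"dz":0,"roll":0,"fingers":1}
    - {"dx":0,"dy":0,"dz":0,"roll":0,"fingers":1}
    - {"dx":0,"dy":0,"dz":0,"roll":0,"fingers":1}

```text
time: 4.12
tool_pos: [0.5306, 0.2903, 0.0191]
tcp_rot: [2.62, 1.733, 0.007]
wrist_force: [0.6, -1.6, 5.6]
width: 0.577
grip_force: 63.7
```

Run:
```python
from h import *
go(.5288,.2876,.016,66.9); s=read_state();print(s["width"],s["grip_force"])
```

```text
t 4.12 pos [0.5306 0.2903 0.0191] yaw 66.98 tilt [0.24 0.12] F [ 0.6 -1.6  5.6] | d [-0.0032 -0.0006  0.0031] roll 0.08
0.5772463000660241 63.73157858848572
```

>>> step_arm:
  commands:
    - {"dx":0,"dy":0,"dz":-0.03,"roll":0,"fingers":1}
    - {"dx":0,"dy":0,"dz":-0.08,"roll":0,"fingers":1}
    - {"dx":-0.04,"dy":0.02,"dz":-0.12,"roll":-6,"fingers":1}
    - {"dx":-0.09,"dy":0.05,"dz":-0.12,"roll":-15,"fingers":1}
    - {"dx":-0.14,"dy":0.08,"dz":-0.12,"roll":-25,"fingers":1}
    - {"dx":-0.19,"dy":0.107,"dz":-0.12,"roll":-33.3,"fingers":1}
    - {"dx":-0.2237,"dy":0.1265,"dz":-0.12,"roll":-33.3,"fingers":1}
    - {"dx":-0.2237,"dy":0.1265,"dz":-0.12,"roll":-33.3,"fingers":1}

```text
time: 5.12
tool_pos: [0.5575, 0.0313, 0.1366]
tcp_rot: [2.018, 2.407, -0.0]
wrist_force: [-0.5, 0.5, -2.7]
width: 0.579
grip_force: 63.2
```

>>> step_arm:
  commands:
    - {"dx":0,"dy":0,"dz":0,"roll":0,"fingers":1}
    - {"dx":0,"dy":0,"dz":0,"roll":0,"fingers":1}

```text
time: 5.38
tool_pos: [0.5572, 0.035, 0.1363]
tcp_rot: [-2.012, -2.412, -0.0]
wrist_force: [0.3, 0.8, -3.7]
width: 0.579
grip_force: 63.2
```

Run:
```python
from h import *
go(.5596,.035,.0271,100.25); s=read_state();print(s["width"],s["grip_force"],s["q"].round(2))
c=calibration('wrist');p,d=read_camera('wrist');cv2.imwrite('pics/w4.png',p);np.savez('w4.npz',**c)
np.savez('w4s.npz',pos=s["tool_pos"],rot=s["tcp_rot"])
```

```text
t 5.38 pos [0.5572 0.035  0.1363] yaw 100.34 tilt [-0.01  0.02] F [ 0.3  0.8 -3.7] | d [-0.0005  0.0023  0.1092] roll 0.09
0.5790710215486207 63.230170011520386 [ 0.02  0.12  1.95  0.    1.06 -0.16]
```

View pics/w4.png

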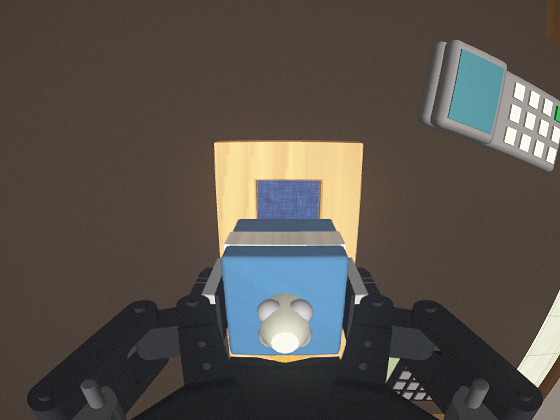

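The held jar's shoulder covers about (224..346, 252..356), its foot edge is near y=220, and the recess's far edge shows at y=180, x 257..321. I'll measure both in this view.

Run:
```python
from h import *
p=cv2.imread('pics/w4.png');c=dict(np.load('w4.npz'));s=np.load('w4s.npz')
R=Ro.from_rotvec(s["rot"]).as_matrix();tp=s["pos"]
hsv=cv2.cvtColor(p,cv2.COLOR_BGR2HSV)
for q in((285,270),(240,300),(285,238),(285,226),(285,200),(285,183),(285,150)):print(q,hsv[q[1],q[0]])
m=cv2.inRange(hsv,(95,100,130),(115,255,255));k=np.zeros_like(m);k[245:365,210:360]=255;m&=k
ys,xs=np.where(m);print(xs.min(),xs.max(),ys.min(),ys.max())
z=tp[2]+.031
T=lambda uv,z:(R.T@(plane(wray,c,uv,z)-tp)).round(4)
for row in(265,290,320,345):
    x=np.where(m[row])[0];print(row,x.min(),x.max(),T((x.min()-.5,row),z),T((x.max()+.5,row),z))
for col in(240,260,310,330):
    y=np.where(m[:,col])[0];print(col,y.min(),y.max(),T((col,y.min()-.5),z),T((col,y.max()+.5),z))
# foot front edge
print("foot",[(col,[int(v) for v in p[212:236,col,0]]) for col in(270,300)])
f=cv2.inRange(hsv,(105,80,30),(130,255,255))
k[:]=0;k[170:214,240:340]=255;f&=k
b=max(cv2.findContours(f,0,1)[0],key=cv2.contourArea);x,y,w,h=cv2.boundingRect(b);print("rec",x,y,w,h)
for uv in((x-.5,y-.5),(x+w-.5,y-.5)):print(plane(wray,c,uv,.008).round(4),T(uv,.008))
```

```text
(285, 270) [104 124 210]
(240, 300) [103 125 200]
(285, 238) [ 16  33 161]
(285, 226) [105  91 112]
(285, 200) [111 107 160]
(285, 183) [112 104 165]
(285, 150) [ 19 102 243]
221 347 255 354
265 222 347 [ 0.0181 -0.0251 -0.031 ] [ 0.0181  0.0241 -0.031 ]
290 224 345 [ 0.0068 -0.0252 -0.031 ] [ 0.0068  0.0241 -0.031 ]
320 227 342 [-0.0082 -0.0252 -0.031 ] [-0.0082  0.0242 -0.031 ]
345 230 339 [-0.0224 -0.0251 -0.031 ] [-0.0224  0.0241 -0.031 ]
240 256 353 [ 0.0223 -0.0175 -0.031 ] [-0.0273 -0.0207 -0.031 ]
260 256 354 [ 0.0224 -0.0098 -0.031 ] [-0.0276 -0.0116 -0.031 ]
310 256 354 [ 0.0224  0.0092 -0.031 ] [-0.0276  0.011  -0.031 ]
330 256 353 [ 0.0223  0.0169 -0.031 ] [-0.0273  0.0201 -0.031 ]
foot [(270, [151, 151, 157, 163, 158, 154, 146, 109, 110, 107, 108, 112, 109, 112, 113, 110, 111, 111, 111, 121, 146, 143, 141, 143]), (300, [157, 161, 161, 160, 164, 161, 165, 105, 110, 110, 107, 111, 113, 115, 115, 113, 111, 112, 119, 126, 133, 137, 133, 137])]
rec 258 181 61 33
[0.5304 0.0504 0.008 ] [ 0.0199 -0.0236  0.1283]
[0.5817 0.0598 0.008 ] [0.0199 0.0285 0.1283]
```

>>> step_arm:
  commands:
    - {"dx":-0.0012,"dy":0.0027,"dz":0.03,"roll":0.1,"fingers":1}
    - {"dx":-0.0012,"dy":0.0027,"dz":0.06,"roll":0.1,"fingers":1}
    - {"dx":-0.0012,"dy":0.0027,"dz":0.085,"roll":0.1,"fingers":1}
    - {"dx":-0.0012,"dy":0.0027,"dz":0.091,"roll":0.1,"fingers":1}
    - {"dx":-0.0012,"dy":0.0027,"dz":0.091,"roll":0.1,"fingers":1}
    - {"dx":-0.0012,"dy":0.0027,"dz":0.091,"roll":0.1,"fingers":1}

```text
time: 6.18
tool_pos: [0.5617, 0.0335, 0.0467]
tcp_rot: [2.014, 2.409, 0.003]
wrist_force: [0.9, 0.1, -2.3]
width: 0.575
grip_force: 63.0
```

Run:
```python
from h import *
go(.5601,.0343,.0271,100.25)
c=calibration('wrist');p,d=read_camera('wrist');cv2.imwrite('pics/w5.png',p[100:400,140:430].repeat(2,0).repeat(2,1))
```

```text
t 6.17 pos [0.5617 0.0335 0.0467] yaw 100.19 tilt [0.15 0.  ] F [ 0.9  0.1 -2.3] | d [ 0.0011 -0.0014  0.0196] roll -0.06
```

View pics/w5.png

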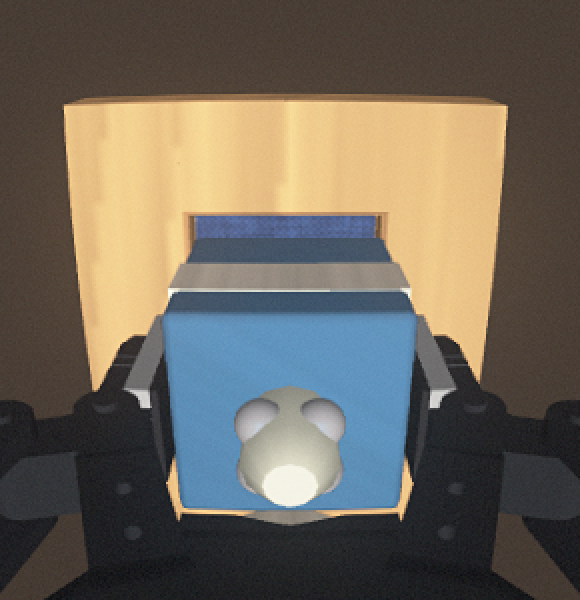

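The jar is held over the recess; the foot corners are near (193..388, 238) and the rim is at (184..388, 213) in the crop. It is about 1 mm off sideways, so I'll correct that and lower it.

>>> step_arm:
  commands:
    - {"dx":0.001,"dy":-0.0012,"dz":0.003,"roll":0,"fingers":1}
    - {"dx":0.001,"dy":-0.0012,"dz":0.007,"roll":0,"fingers":1}
    - {"dx":0.001,"dy":-0.0012,"dz":0.011,"roll":0,"fingers":1}
    - {"dx":0.001,"dy":-0.0012,"dz":0.014,"roll":0,"fingers":1}
    - {"dx":0.001,"dy":-0.0012,"dz":0.017,"roll":0,"fingers":1}
    - {"dx":0.001,"dy":-0.0012,"dz":0.02,"roll":0,"fingers":1}

```text
time: 6.98
tool_pos: [0.559, 0.0338, 0.027]
tcp_rot: [-2.015, -2.409, 0.001]
wrist_force: [-11.9, -0.2, 27.9]
width: 0.576
grip_force: 67.0
```

Run:
```python
from h import *
go(.5601,.0343,.0271,100.25)
```

```text
t 6.97 pos [0.559  0.0338 0.027 ] yaw 100.16 tilt [-0.07 -0.01] F [-11.9  -0.2  27.9] | d [ 0.0003  0.0012 -0.0001] roll -0.09
```

```bash
cat > chk.py <<'E'
from h import *
def pts(name="wrist"):
    c=calibration(name);p,d=read_camera(name);K,T=c["intrinsics"],c["world_to_cam"]
    v,u=np.mgrid[:420,:560];a=(u-K[0,2])/K[0,0];b=(v-K[1,2])/K[1,1];r=np.hypot(a,b)+1e-9
    t=np.tan(r)/r;P=np.stack([a*t*d,-b*t*d,-d],-1)-T[:3,3];return p,c,P@T[:3,:3]
E
python3 - <<'E'
from chk import *
p,c,W=pts();cv2.imwrite('pics/w6.png',p)
hsv=cv2.cvtColor(p,cv2.COLOR_BGR2HSV)
s=cv2.inRange(hsv,(95,100,130),(115,255,255));s[:245]=0;s[:, :215]=0;s[:,355:]=0;s=cv2.erode(s,np.ones((5,5)))
b=cv2.inRange(hsv,(8,60,120),(30,255,255));b[240:]=0;b=cv2.erode(b,np.ones((5,5)))
for n,m in(("shoulder",s),("board",b)):
    w=W[m>0];w=w[np.isfinite(w).all(1)];A=np.c_[w[:,:2]-w[:,:2].mean(0),np.ones(len(w))]
    print(n,len(w),np.median(w,0).round(4),np.linalg.lstsq(A,w[:,2],rcond=None)[0].round(4))
E
```

```text
shoulder 7423 [0.5558 0.0417 0.0592] [-0.0276  0.138   0.0596]
board 17199 [0.5512 0.0725 0.0212] [-0.0329  0.1939  0.0219]
```

Shoulder minus board top measures 38.0 mm, so the jar is seated. I'll release it and go to the cap.

>>> step_arm:
  commands:
    - {"dx":0,"dy":0,"dz":-0.004,"roll":0,"fingers":1}
    - {"dx":0,"dy":0,"dz":-0.004,"roll":0,"fingers":-1}
    - {"dx":0,"dy":0,"dz":-0.004,"roll":0,"fingers":-1}
    - {"dx":0,"dy":0,"dz":-0.004,"roll":0,"fingers":-1}
    - {"dx":0,"dy":0,"dz":-0.03,"roll":0,"fingers":-1}
    - {"dx":0,"dy":0,"dz":-0.08,"roll":0,"fingers":-1}
    - {"dx":0,"dy":0,"dz":-0.14,"roll":0,"fingers":-1}
    - {"dx":0,"dy":0,"dz":-0.2,"roll":0,"fingers":-1}

```text
time: 8.02
tool_pos: [0.5586, 0.034, 0.2268]
tcp_rot: [-2.016, -2.409, 0.0]
wrist_force: [0.9, -0.3, 0.1]
width: 0.998
grip_force: 0.0
```

>>> step_arm:
  commands:
    - {"dx":-0.075,"dy":0,"dz":0,"roll":0,"fingers":-1}
    - {"dx":-0.075,"dy":0,"dz":0,"roll":0,"fingers":-1}
    - {"dx":-0.075,"dy":0,"dz":0,"roll":0,"fingers":-1}
    - {"dx":-0.075,"dy":0,"dz":0,"roll":0,"fingers":-1}

```text
time: 8.52
tool_pos: [0.5715, -0.039, 0.2242]
tcp_rot: [-2.014, -2.408, 0.001]
wrist_force: [1.0, 0.7, -0.1]
width: 0.998
grip_force: 0.0
```

Run:
```python
from h import *
go(.5304,-.2931,.1,100.25);s=read_state()
c=calibration('wrist');p,d=read_camera('wrist');cv2.imwrite('pics/w7.png',p)
R=Ro.from_rotvec(s["tcp_rot"]).as_matrix()
print("cam",ray(c,(0,0))[0].round(4))
for b in blobs(p,(95,60,60),(125,255,255),n=2):
    print(cv2.contourArea(b),cen(b))
    w=np.array([plane(wray,c,q[0],.058)[:2] for q in b],np.float32);print(cv2.minAreaRect(w))
```

```text
t 8.53 pos [ 0.5715 -0.039   0.2242] yaw 100.17 tilt [-0.12  0.05] F [ 1.   0.7 -0.1] | d [-0.243  -0.0851  0.1241] roll -0.08
cam [0.5583 0.0333 0.3681]
2560.0 [286.01738281 119.73339844]
((0.5593852400779724, 0.03145960345864296), (0.04909253492951393, 0.04880044236779213), 10.568216323852539)
98.0 [433.13945578  12.40816327]
((0.6856263875961304, 0.17491905391216278), (0.04164430871605873, 0.027035538107156754), 6.5376129150390625)
```

View pics/w7.png

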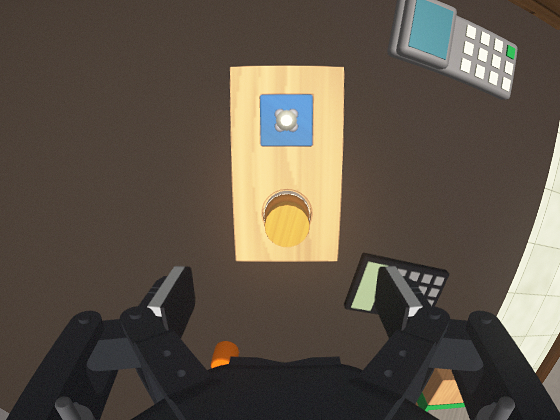

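The jar is flush in the recess at (286,120), near (0.5594, 0.0315), and the honey jar is undisturbed. Now the cap.

>>> step_arm:
  commands:
    - {"dx":-0.313,"dy":-0.085,"dz":0,"roll":0,"fingers":-1}
    - {"dx":-0.313,"dy":-0.085,"dz":0,"roll":0,"fingers":-1}
    - {"dx":-0.313,"dy":-0.085,"dz":0,"roll":0,"fingers":-1}
    - {"dx":-0.313,"dy":-0.085,"dz":0,"roll":0,"fingers":-1}
    - {"dx":-0.313,"dy":-0.085,"dz":0,"roll":0,"fingers":-1}
    - {"dx":-0.313,"dy":-0.085,"dz":0,"roll":0,"fingers":-1}
    - {"dx":-0.313,"dy":-0.085,"dz":0,"roll":0,"fingers":-1}
    - {"dx":-0.313,"dy":-0.085,"dz":0,"roll":0,"fingers":-1}

```text
time: 9.57
tool_pos: [0.5442, -0.3609, 0.2249]
tcp_rot: [-2.013, -2.41, -0.001]
wrist_force: [0.0, -0.3, 0.4]
width: 1.006
grip_force: 0.0
```

Run:
```python
from h import *
c=calibration('wrist');p,d=read_camera('wrist');cv2.imwrite('pics/w8.png',p)
print("cam",ray(c,(0,0))[0].round(4))
b=blobs(p,(3,120,100),(18,255,255),(150,50,420,300))[0]
w=np.array([plane(wray,c,q[0],.04)[:2] for q in b],np.float32);e=cv2.minAreaRect(w);print(cv2.contourArea(b),cen(b),e,cv2.minEnclosingCircle(w))
go(*e[0],.010,100.17)
```

```text
cam [ 0.5307 -0.2887  0.3689]
953.5 [283.1330187  125.59272854] ((0.5306606292724609, -0.29672908782958984), (0.035634227097034454, 0.03490711748600006), 55.784061431884766) ((0.5306094884872437, -0.29698842763900757), 0.01823720894753933)
t 9.62 pos [ 0.5443 -0.3608  0.2251] yaw 100.29 tilt [-0.02  0.05] F [-0.3 -0.1 -0.5] | d [ 0.0653 -0.0019  0.2152] roll 0.12
```

>>> step_arm:
  commands:
    - {"dx":0.063,"dy":-0.002,"dz":0.04,"roll":0,"fingers":-1}
    - {"dx":0.063,"dy":-0.002,"dz":0.1,"roll":0,"fingers":-1}
    - {"dx":0.063,"dy":-0.002,"dz":0.15,"roll":0,"fingers":-1}
    - {"dx":0.063,"dy":-0.002,"dz":0.2,"roll":0,"fingers":-1}
    - {"dx":0.063,"dy":-0.002,"dz":0.215,"roll":0,"fingers":-1}
    - {"dx":0.063,"dy":-0.002,"dz":0.215,"roll":0,"fingers":-1}
    - {"dx":0.063,"dy":-0.002,"dz":0.215,"roll":0,"fingers":-1}
  squeeze: 70

```text
time: 10.5
tool_pos: [0.5329, -0.3022, 0.0129]
tcp_rot: [2.013, 2.407, 0.001]
wrist_force: [0.5, -0.7, 0.0]
width: 1.001
grip_force: 0.0
```

```bash
python3 -c "
from h import *
go(.5306,-.2968,.01,100.2)"
```

```text
t 10.5 pos [ 0.5329 -0.3022  0.0129] yaw 100.19 tilt [ 0.22 -0.13] F [ 0.5 -0.7  0. ] | d [ 0.0058 -0.0013  0.0029] roll -0.01
```

>>> step_arm:
  commands:
    - {"dx":0.005,"dy":-0.001,"dz":0.002,"roll":0,"fingers":-1}
    - {"dx":0.005,"dy":-0.001,"dz":0.002,"roll":0,"fingers":-1}
    - {"dx":0.005,"dy":-0.001,"dz":0.002,"roll":0,"fingers":1}
    - {"dx":0.005,"dy":-0.001,"dz":0.002,"roll":0,"fingers":1}
    - {"dx":0.005,"dy":-0.001,"dz":0.002,"roll":0,"fingers":1}
    - {"dx":0.005,"dy":-0.001,"dz":0.002,"roll":0,"fingers":1}
    - {"dx":0.005,"dy":-0.001,"dz":0.002,"roll":0,"fingers":1}

```text
time: 11.38
tool_pos: [0.5293, -0.2969, 0.0087]
tcp_rot: [2.015, 2.409, 0.0]
wrist_force: [1.3, -0.2, 3.1]
width: 0.404
grip_force: 70.0
```

```bash
python3 -c "
from h import *
go(.5306,-.2968,.01,100.2);s=read_state();print(s['width']*85,s['grip_force'])"
```

```text
t 11.38 pos [ 0.5293 -0.2969  0.0087] yaw 100.16 tilt [ 0.04 -0.03] F [ 1.3 -0.2  3.1] | d [-0.0002  0.0013 -0.0013] roll -0.04
34.36269763134794 70.02648459747434
```

>>> step_arm:
  commands:
    - {"dx":0,"dy":0,"dz":-0.04,"roll":0,"fingers":1}
    - {"dx":0,"dy":0,"dz":-0.1,"roll":0,"fingers":1}
    - {"dx":0.04,"dy":0.012,"dz":-0.13,"roll":0,"fingers":1}
    - {"dx":0.1,"dy":0.027,"dz":-0.13,"roll":0,"fingers":1}
    - {"dx":0.16,"dy":0.045,"dz":-0.13,"roll":0,"fingers":1}
    - {"dx":0.22,"dy":0.061,"dz":-0.13,"roll":0,"fingers":1}
    - {"dx":0.27,"dy":0.075,"dz":-0.13,"roll":0,"fingers":1}
    - {"dx":0.318,"dy":0.0875,"dz":-0.13,"roll":0,"fingers":1}

```text
time: 12.38
tool_pos: [0.5583, 0.0338, 0.1378]
tcp_rot: [-2.015, -2.41, 0.001]
wrist_force: [0.1, -0.5, -0.0]
width: 0.401
grip_force: 69.8
```

>>> step_arm:
  commands:
    - {"dx":0,"dy":0,"dz":0,"roll":0,"fingers":1}
    - {"dx":0,"dy":0,"dz":0,"roll":0,"fingers":1}

```text
time: 12.62
tool_pos: [0.5584, 0.0317, 0.1378]
tcp_rot: [-2.014, -2.41, 0.002]
wrist_force: [0.2, -0.3, -0.4]
width: 0.404
grip_force: 69.8
```

Run:
```python
from h import *
go(.5594,.0315,.0667,100.2);s=read_state();tp=s["tool_pos"];R=Ro.from_rotvec(s["tcp_rot"]).as_matrix()
c=calibration('wrist');p,d=read_camera('wrist');cv2.imwrite('pics/w9.png',p)
T=lambda uv,z:(R.T@(plane(wray,c,uv,z)-tp))
b=blobs(p,(3,120,100),(18,255,255),(200,200,380,420))[0]
print(cv2.contourArea(b),cen(b),cv2.boundingRect(b))
w=np.array([T(q[0],tp[2]+.0313)[:2] for q in b],np.float32);print("cap top plane bounds (tool)",w.min(0),w.max(0),cv2.minAreaRect(w))
b=blobs(p,(95,80,60),(125,255,255),(200,100,380,400))[0]
w=np.array([T(q[0],.058)[:2] for q in b],np.float32);print("jar (tool)",cv2.contourArea(b),w.min(0),w.max(0))
```

```text
t 12.62 pos [0.5584 0.0317 0.1378] yaw 100.22 tilt [-0.06 -0.03] F [ 0.2 -0.3 -0.4] | d [-0.0004  0.001   0.0711] roll 0.02
6878.0 [284.51516914 288.63969662] (243, 235, 84, 108)
cap top plane bounds (tool) [-0.01976636 -0.0177022 ] [0.0309287  0.01667583] ((0.0063550714403390884, 0.00036996230483055115), (0.04884710535407066, 0.03480571135878563), 7.339626789093018)
jar (tool) 2687.5 [-0.02415734 -0.02353634] [0.02626016 0.02536124]
```

View pics/w9.png

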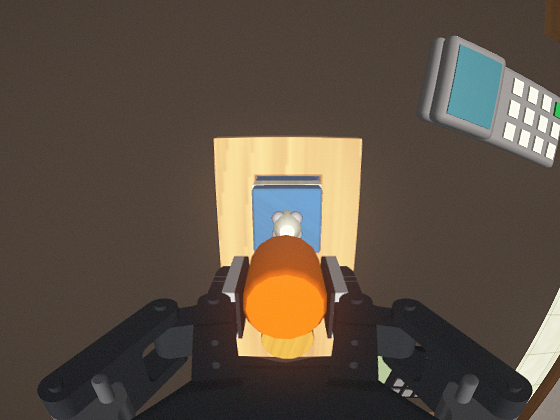

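The cap is held at (285,289) just behind the neck (287,228), with the jar shoulder visible. From the estimate I'll nudge about 2 mm and lower to just above the neck.

>>> step_arm:
  commands:
    - {"dx":0.0018,"dy":0.0012,"dz":0.02,"roll":0,"fingers":1}
    - {"dx":0.0018,"dy":0.0012,"dz":0.035,"roll":0,"fingers":1}
    - {"dx":0.0018,"dy":0.0012,"dz":0.044,"roll":0,"fingers":1}
    - {"dx":0.0018,"dy":0.0012,"dz":0.044,"roll":0,"fingers":1}
    - {"dx":0.0018,"dy":0.0012,"dz":0.044,"roll":0,"fingers":1}

```text
time: 13.3
tool_pos: [0.5602, 0.0337, 0.0947]
tcp_rot: [2.016, 2.409, 0.001]
wrist_force: [0.9, 0.6, -0.6]
width: 0.405
grip_force: 69.8
```

Run:
```python
from h import *
go(.5594,.0315,.0667,100.2);s=read_state();tp=s["tool_pos"];R=Ro.from_rotvec(s["tcp_rot"]).as_matrix()
c=calibration('wrist');p,d=read_camera('wrist');cv2.imwrite('pics/w10.png',p[150:400,150:430].repeat(2,0).repeat(2,1))
T=lambda uv,z:(R.T@(plane(wray,c,uv,z)-tp))
b=blobs(p,(3,120,100),(18,255,255),(200,170,380,420))[0]
w=np.array([T(q[0],tp[2]+.0313)[:2] for q in b],np.float32);print("cap top",w.min(0),w.max(0),cv2.boundingRect(b))
w=np.array([T(q[0],tp[2]-.0087)[:2] for q in b],np.float32);print("cap foot",w.max(0))
b=blobs(p,(95,80,60),(125,255,255),(200,100,380,400))[0]
w=np.array([T(q[0],.058)[:2] for q in b],np.float32);print("jar (tool)",cv2.contourArea(b),w.min(0),w.max(0))
```

```text
t 13.3 pos [0.5602 0.0337 0.0947] yaw 100.15 tilt [ 0.04 -0.  ] F [ 0.9  0.6 -0.6] | d [-0.002  -0.0012  0.028 ] roll -0.05
cap top [-0.03004888 -0.01768157] [0.03093969 0.01669835] (243, 235, 84, 125)
cap foot [0.01576163 0.02280195]
jar (tool) 2858.0 [-0.01276091 -0.02562132] [0.02242057 0.02319738]
```

View pics/w10.png

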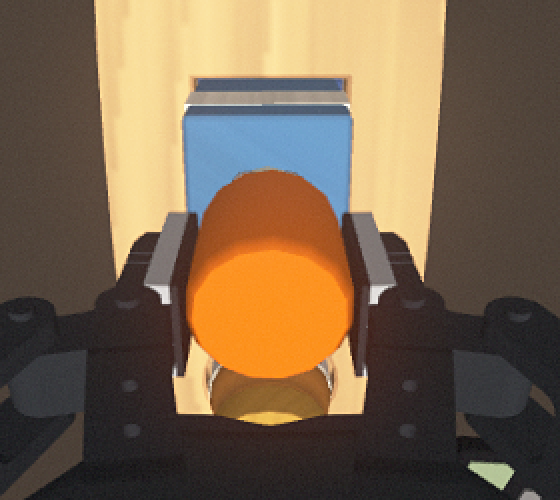

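The cap's near foot edge and the jar's shoulder edge put the two axes within about 1 mm. I'll go down onto the neck.

>>> step_arm:
  commands:
    - {"dx":-0.0005,"dy":-0.0007,"dz":0.005,"roll":0,"fingers":1}
    - {"dx":-0.0005,"dy":-0.0007,"dz":0.009,"roll":0,"fingers":1}
    - {"dx":-0.0005,"dy":-0.0007,"dz":0.013,"roll":0,"fingers":1}
    - {"dx":-0.0005,"dy":-0.0007,"dz":0.015,"roll":0,"fingers":1}
    - {"dx":-0.0005,"dy":-0.0007,"dz":0.015,"roll":0,"fingers":1}
  squeeze: 100

```text
time: 13.98
tool_pos: [0.5592, 0.0333, 0.0792]
tcp_rot: [2.016, 2.41, -0.0]
wrist_force: [0.4, 0.2, -0.3]
width: 0.398
grip_force: 99.5
```

```bash
python3 -c "
from h import *
go(.5594,.0315,.0667,100.2)"
```

```text
t 13.97 pos [0.5592 0.0333 0.0792] yaw 100.17 tilt [-0. -0.] F [ 0.4  0.2 -0.3] | d [-0.0018 -0.0001  0.0125] roll -0.03
```

No force, so the neck is inside the bore. Now I'll press through the click.

>>> step_arm:
  commands:
    - {"dx":0,"dy":0,"dz":0.003,"roll":0,"fingers":1}
    - {"dx":0,"dy":0,"dz":0.006,"roll":0,"fingers":1}
    - {"dx":0,"dy":0,"dz":0.008,"roll":0,"fingers":1}
    - {"dx":0,"dy":0,"dz":0.01,"roll":0,"fingers":1}
    - {"dx":0,"dy":0,"dz":0.012,"roll":0,"fingers":1}

```text
time: 14.6
tool_pos: [0.5592, 0.0332, 0.0669]
tcp_rot: [2.016, 2.409, 0.0]
wrist_force: [1.0, -0.5, 0.2]
width: 0.397
grip_force: 99.9
```

```bash
python3 -c "
from h import *
go(.5594,.0315,.0667,100.2)"
```

```text
t 14.6 pos [0.5592 0.0332 0.0669] yaw 100.16 tilt [ 0.01 -0.  ] F [ 1.  -0.5  0.2] | d [-0.0018 -0.0001  0.0002] roll -0.04
```

>>> step_arm:
  commands:
    - {"dx":0,"dy":0,"dz":0.002,"roll":0,"fingers":1}
    - {"dx":0,"dy":0,"dz":0.003,"roll":0,"fingers":1}
    - {"dx":0,"dy":0,"dz":0.004,"roll":0,"fingers":1}
    - {"dx":0,"dy":0,"dz":0.004,"roll":0,"fingers":1}
    - {"dx":0,"dy":0,"dz":0.004,"roll":0,"fingers":1}

```text
time: 15.22
tool_pos: [0.5593, 0.0333, 0.0667]
tcp_rot: [-2.016, -2.41, 0.001]
wrist_force: [-9.4, -1.3, 23.1]
width: 0.398
grip_force: 102.4
```

Run:
```python
from chk import *
go(.5594,.0315,.0667,100.2)
p,c,W=pts();cv2.imwrite('pics/w11.png',p[150:400,150:430].repeat(2,0).repeat(2,1))
hsv=cv2.cvtColor(p,cv2.COLOR_BGR2HSV)
o=cv2.inRange(hsv,(3,120,200),(25,255,255));o[:275]=0;o[335:]=0;o[:,:255]=0;o[:,315:]=0
s=cv2.inRange(hsv,(95,100,130),(115,255,255));s=cv2.erode(s,np.ones((5,5)));s[:180]=0
for m in(o,s):
    w=W[m>0];print(len(w),np.median(w,0).round(4))
```

```text
t 15.22 pos [0.5593 0.0333 0.0667] yaw 100.18 tilt [-0.02 -0.01] F [-9.4 -1.3 23.1] | d [-0.0018 -0.0003  0.    ] roll -0.02
3464 [0.5586 0.0345 0.0992]
1563 [0.5563 0.0501 0.0593]
```

View pics/w11.png

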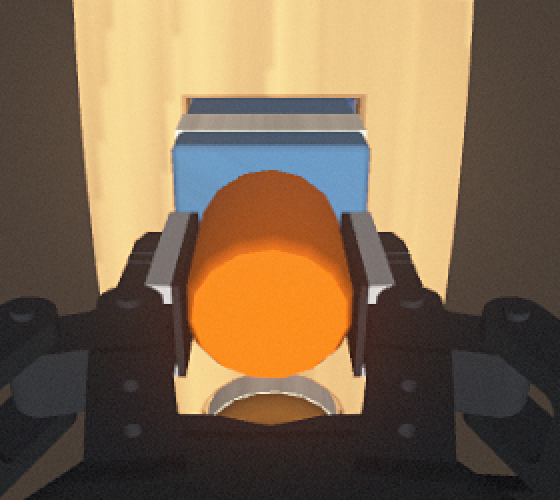

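The cap sits on the jar shoulder: its top is 39.9 mm above the shoulder against a nominal 40, and I'm pressing with 23 N. I'll hand the job in.

```bash
python3 -c "
from workcell import *
print(finish_job())"
```

```text
the job is handed in; nothing more can be done
None
```

The job is handed in: the jar is pressed down in the square recess, and the cap is through the click, hard on the shoulder and still held down at about 23 N (15 s of the 54 s used); the verdict was not shown to me.

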